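# Latch the sample grinder's sloping cover

### The job

Make the coffee sample grinder ready to run: swing the wire loop of the draw latch on its sloping front up over the keeper so that its crossbar drops in behind the hook, then press the latch lever down past centre until it lies flat and stays there, with the cover pulled tight onto its gasket. Let go of everything, and leave the cups and other things around the grinder standing where they are.

Things in the scene. Friction and masses are not known exactly. Their poses are not given: they have to be found in the camera images.
- grinder: Bench coffee grinder, dark steel, 262 x 200 mm, 390 mm high with its clear hopper, fixed on the table. Origin: under its foot's middle, on the table; x from front to back, z up. The front is a grey face sloping 35 degrees from level, rising to the back, with a steel draw latch in its middle.
- throat_edge (a point): Middle of the lower front edge of the grey feed throat (110 mm wide, 132 mm deep, 44 mm high) that overhangs the upper face. Axes as the grinder. A hand coming straight down at the keeper hits it; a tool at right angles to the face (35 degrees from vertical, leaning to the grinder's front) clears it.
- latch_pivot (a point): The lever's pivot. Axes of the sloping face: x (called u) up the slope towards the keeper, y along the pivot (level), z (called n) outward, square to the face. Face and cover surface lie at n = -28 mm, so fingertips have that much room beside the latch. The latch has three parts: lever, wire loop (bail) on the lever, keeper on the cover.
- lever_tip (a point): Middle of the lever's free end. The lever is a flat steel bar 5 mm thick, 80 mm long from the pivot, 20 mm wide, with a 30 mm wide thumb plate over its last 26 mm.
- lever (a joint): Lever angle, rad. 0 = closed: flat along -u from the pivot (a stop); grows as it is lifted outward and over to the keeper, up to 2.3. It points at angle (pi - value) from +u towards n. Starts at 0.8 to 1.13, stays where left (friction 0.09 N m). Dead centre with the bail hooked is at 0.26; closing takes some 2 to 6 N on the thumb plate, past centre it holds itself.
- bail_pin (a point): Pin on which the bail hangs, on the lever 18 mm from the pivot, at angle (pi + 0.262 - lever value) from +u towards n. Axes turn with the lever.
- bail (a joint): Angle of the bail on the lever, rad: 0 as latched; 2.91 (a stop) leaning back on the lever, as at the start. From pin to crossbar the bail points at angle (bail value - lever value + 0.058) from +u towards n. It turns freely and falls by its weight.
- bail_bar (a point): Middle of the bail's crossbar, 6 mm thick, along the pivot axis, 80 mm from the pin on two wires 28 mm apart. 16 mm rollers turn on its ends, 46 mm over both: pinch these firmly, fingers closing along y; the bail turns freely between them. At first the lever is too far back and the bar would land on the keeper: pulling the bail up-slope brings the lever along (value 1.5 or more) and gives reach.
- keeper_seat (a point): Where the crossbar's middle sits when hooked; axes as latch_pivot, 66.5 mm up-slope of it at n = 0, moves with the cover. Steel hook 18 mm wide, open up-slope: plate at u = -8 to -3 mm from here, lip on its top (n = 4.5 to 8) out to u = +1, foot (top at n = -4.5) out to u = +14. The bar must come down at u of 5 to 12 mm, then be drawn back under the lip.
- cover (a joint): How far the sprung grey cover that carries the keeper is drawn down-slope onto its gasket, m: 0 at the start, about 0.003 latched. Spring 8 N/mm with 12 N preload.
- cup_a: White cupping cup, 86 mm across, 72 mm high, handle to its +y, beside the grinder; origin under its middle.
- cup_b: Another such cup, empty, on the grinder's other side; origin under its middle.
- pitcher: Steel cup without a handle, 84 mm across, 120 mm high; origin under its middle.
- jar: Amber glass jar with a steel lid, 80 mm across, 130 mm high; origin under its middle.
- spoon: Steel cupping spoon, 170 mm long, lying on the table.
- tray: Blue sample tray, 150 by 100 by 30 mm; origin under its middle.
- timer: Black square timer, 70 by 70 by 22 mm; origin under its middle.

How it is judged:
By the outcome, as a careful person would: the job done as asked, in the order asked, and still so for the second after the job is handed in, with the robot touching nothing.
It also fails if it takes over 51 s, if anything falls off the work surface, if the arm or the gripper's body presses on something with over 40 N, if the wrist force passes 120 N, or if a joint passes its speed limit or range.

### The arm

A 6-joint arm with a two-finger parallel gripper is mounted at the origin on the work surface. World frame = base frame: x ahead of the robot, y to its left, z up, the work surface at z = 0. Lengths are in m, angles in rad, forces in N, time in s.
With the tool pointing down it reaches from about 0.35 to 0.775 m from the base axis. Payload 7.3 kg.
Tool frame: the origin (TCP) lies at the very end of the fingers, on their centre line; the grasp point (between the pads) lies 19 mm behind it; z points along the fingers, y is the direction in which the jaws open and shut (so a half turn about z gives the same grasp; the last joint's range is limited). The gripper opens to 92 mm and grips with 3 to 60 N. Pads are 19 mm wide; open, the fingers measure 130 mm over their backs; the gripper's body (75 mm by 190 mm) begins 47 mm behind the grasp point.
Start: joints at [1.084, 0.342, 1.524, -0, 1.275, -0.146], TCP at [0.175, 0.495, 0.227] pointing down, gripper open.
Joint ranges: [-2.53, 2.53], [-0.77, 2.02], [0.04, 2.7], [-1, 4.14], [0.28, 2.66], [-3.11, 3.11]. Speed limits (rad/s): [2.57, 2.57, 3.14, 3.14, 3.14, 3.14].

### API

Orientations are given as [roll, pitch, yaw] about the fixed x, y, z axes, in that order (R = Rz(yaw) Ry(pitch) Rx(roll)).
In Python, from cell import robot gives the robot as it stands. The module is installed in compiled form; this text tells all that it offers.
- The arm moves only by the tool carry_out, never from a script. Its argument "series" is a list of rows, each an object with "jaw": the opening in per cent of the stroke, from 0 (shut) to 100 (fully open); "travel": the shift along the tool's x, y, z in units of 60 mm (1.0 is 60 mm), a list of three; "twist": the turn about the tool's z in units of 6 degrees (1.0 is 6 degrees). A call has 1 to 8 rows; each row shifts and turns the commanded pose from where the row before left it, along the tool's axes as they then stand; what a row does not reach is not made up. A row lasts 1/8 s, in which the tool goes at most 62.5 mm and 10.7 degrees, less where a joint would pass 70% of its speed; a pose out of reach is approached as far as the arm can. A call is refused whole if a number of a shift passes 1 or a number of a turn 1, either way. A call with a gripper value outside its range is refused whole. The fingers move at their own pace and stop on an object; "squeeze" is the grip in N (left out, the last holds). Time passes only in rows, so rows that do not move let the fingers close. It gives the time, the measured TCP pose, the force and the opening at its end, in the units of the state.
- robot.observe(): the state, without advancing time (a new reading comes with each control period).
- robot.read_camera(name): name is "scene" or "top"; returns the picture (420x560x3 uint8, blue, green, red); there is no depth.
- robot.calibration(name): a dict with "intrinsics" (3x3 intrinsics, pixels), "cam_to_world" (4x4, takes a point from camera to world coordinates). Camera axes: x right, y up, looking along -z (the intrinsics and any distortion apply to the point x, -y, -z); pixel columns grow to the right and rows downward; lengths in m; the calibration is good to about 2 mm. A picture is of the moment at which its call begins. calibration takes no time and is no camera call.
- robot.hand_in(): hands the job in, once; it reports no verdict.
Trained networks look in the newest picture that a camera, given by its name, has taken for a name from the list of things; names that differ only in an ending like _2 or _b are one class to them, and where a whole thing is asked for, a point or a joint stands for the part that bears it (a point fixed in the world has none). Each returns a list of dicts, best first, with "score" (0 to 1); they miss things now and then, are a little off and sometimes report something else, mostly with a low value. They report only what shows in the picture. A call takes as long as a camera call.
- robot.regions_of(camera, query): "pixels" (420x560 bool, what is visible of it) and "xy" ([column, row] in pixels, amid what is visible of it).
The state is a dict: "time": time; "qpos": joint angles; "qvel": joint speeds; "joint_efforts": joint torques, N m; "tool_pos": TCP position; "tool_rot": TCP orientation; "contact_force": force on the tool from outside, world axes, zero at the start; "torque": the same for the moment, N m; "opening": finger opening in m.
Only numpy, scipy, OpenCV 4.12 (cv2) and the standard library are available. Lean on these libraries where they do the work, as an engineer would, in place of code of your own. Each camera call takes 0.05 s, during which the arm holds its last target. There are 200 camera calls.

## Working session

There is one attempt and no reset: what is moved stays moved. The work goes in short steps, Python scripts to look and compute and a tool call to move; the robot and the scene stay as the last step left them, time stands still between calls to the robot, and variables do not carry over. Pictures are saved under pics/ and viewed, about 8 in all and at most 12, crops included, and the job is handed in when it is done.

Besides the shell and the picture viewer there is one more tool, called after "Call:" in YAML: its name, and indented under it one key for each argument. carry_out: Moves the arm, as the interface text tells. Its arguments: {"type":"object","properties":{"series":{"type":"array"},"squeeze":{"type":"number"}},"required":["series"]}

```bash
mkdir -p pics; python3 - <<'E'
from cell import robot
import cv2,numpy as np
np.set_printoptions(precision=4,suppress=True)
print(robot.observe())
for c in("scene","top"):
    im=robot.read_camera(c); cv2.imwrite(f"pics/{c}0.png",im)
    k=robot.calibration(c); print(c,np.array(k["intrinsics"]),np.array(k["cam_to_world"]), [x for x in k])
    for q in("grinder","lever","bail","latch_pivot","keeper_seat","bail_bar","lever_tip","throat_edge"):
        r=robot.regions_of(c,q); print(q,[(round(d["score"],2),np.round(d["xy"],1),int(d["pixels"].sum())) for d in r[:3]])
E
```

```text
{'time': 0.0, 'qpos': array([ 1.084 ,  0.3427,  1.525 ,  0.    ,  1.2754, -0.146 ]), 'qvel': array([ 0.0007,  0.0004,  0.0001,  0.0013, -0.0001, -0.    ]), 'joint_efforts': array([  0.0009, -43.1242, -24.4219,   0.0717,   0.0561,  -0.0001]), 'tool_pos': array([0.1752, 0.4945, 0.226 ]), 'tool_rot': array([-3.14  , -0.0003,  2.8008]), 'contact_force': array([-0.3957,  0.3651,  0.3331]), 'torque': array([0.0349, 0.0597, 0.0178]), 'opening': 0.0916407097433232}
scene [[399.5621   0.     276.807 ]
 [  0.     399.5621 201.0615]
 [  0.       0.       1.    ]] [[ 0.5026 -0.8221  0.2673  0.9308]
 [ 0.8645  0.4771 -0.1582 -0.1754]
 [ 0.0025  0.3106  0.9505  1.2914]
 [ 0.      0.      0.      1.    ]] ['intrinsics', 'cam_to_world']
grinder [(0.7, array([287.2, 198.5]), 8720)]
lever []
bail [(0.73, array([142.8, 203. ]), 809), (0.7, array([217.5, 213.1]), 21)]
latch_pivot [(0.97, array([255.8, 210.3]), 3611)]
keeper_seat [(0.94, array([269.8, 203.5]), 1136)]
bail_bar [(0.47, array([216.7, 213.9]), 117)]
lever_tip [(0.75, array([268.2, 200.7]), 1167), (0.71, array([226.2, 214.7]), 320)]
throat_edge []
top [[410.0576   0.     279.6134]
 [  0.     410.0576 209.3819]
 [  0.       0.       1.    ]] [[-0.0129  0.9911 -0.1324  0.4256]
 [-0.9999 -0.0122  0.0056  0.0107]
 [ 0.004   0.1324  0.9912  1.5476]
 [ 0.      0.      0.      1.    ]] ['intrinsics', 'cam_to_world']
grinder [(0.88, array([263.3, 213.7]), 5852), (0.45, array([319.8, 219.8]), 278)]
lever [(0.54, array([316.4, 219.6]), 198)]
bail [(0.67, array([327. , 219.5]), 5)]
latch_pivot [(0.81, array([293.8, 224.5]), 2425)]
keeper_seat [(0.69, array([282.4, 220. ]), 706), (0.57, array([317.3, 220. ]), 221), (0.25, array([384.2, 188.1]), 1186)]
bail_bar [(0.55, array([284.8, 218.8]), 648)]
lever_tip [(0.47, array([317.1, 217.8]), 216), (0.42, array([378.2, 274.3]), 528)]
throat_edge [(0.83, array([265.8, 213.2]), 5723)]
```

```bash
python3 - <<'E'
import cv2,numpy as np
a=cv2.imread("pics/scene0.png");b=cv2.imread("pics/top0.png")
cv2.imwrite("pics/full.png",np.vstack([cv2.resize(a,(400,300)),cv2.resize(b,(400,300))]))
ca=cv2.resize(a[160:260,180:310],None,fx=6,fy=6,interpolation=cv2.INTER_CUBIC)
cb=cv2.resize(b[165:265,250:350],None,fx=6,fy=6,interpolation=cv2.INTER_CUBIC)
cv2.imwrite("pics/ca.png",ca);cv2.imwrite("pics/cb.png",cb)
E
```

```text
(no output)
```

View pics/full.png

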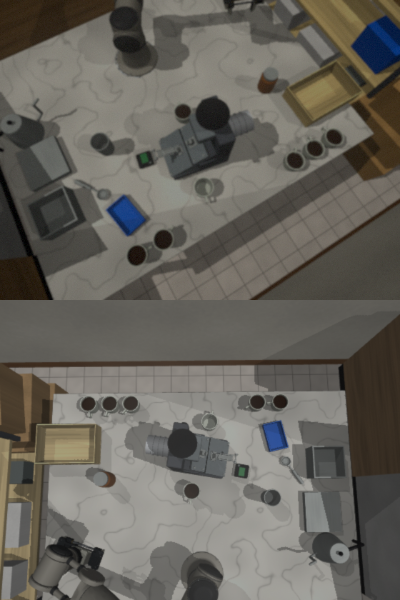

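View pics/ca.png

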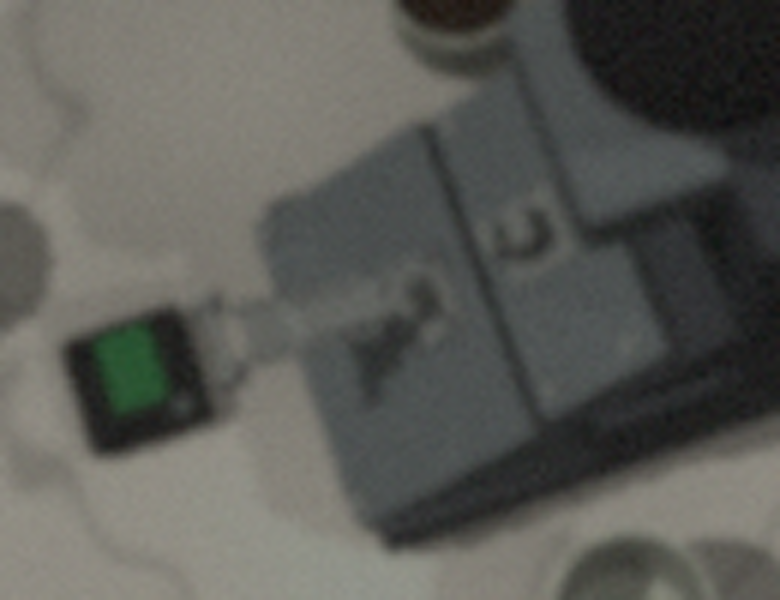

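View pics/cb.png

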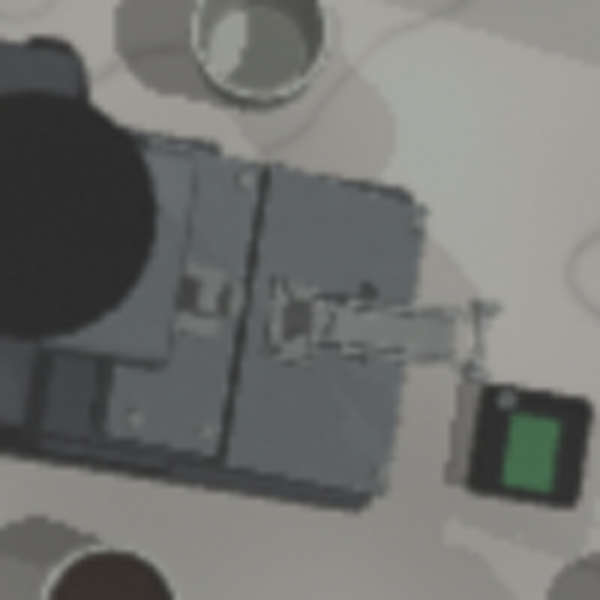

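```bash
cat > h.py <<'E'
import numpy as np,json
from cell import robot
np.set_printoptions(precision=4,suppress=True)
def proj(c,X):
    k=robot.calibration(c);T=np.linalg.inv(np.array(k["cam_to_world"]));K=np.array(k["intrinsics"])
    p=np.atleast_2d(X)@T[:3,:3].T+T[:3,3];p=p*[1,-1,-1]
    q=p@K.T;return q[:,:2]/q[:,2:]
s,c=np.sin(np.radians(35)),np.cos(np.radians(35))
def face(yaw):
    f=np.array([np.cos(yaw),np.sin(yaw),0]);l=np.array([-f[1],f[0],0]);z=np.array([0,0,1.])
    return np.array([c*f+s*z,l,-s*f+c*z])   # rows u,y,n
def pin(L): a=np.pi+.262-L;return .018*np.array([np.cos(a),0,np.sin(a)])
def bar(L,phi): return pin(L)+.08*np.array([np.cos(phi),0,np.sin(phi)])
def lev(L,r): return r*np.array([-np.cos(L),0,np.sin(L)])
E
python3 - <<'E'
from h import *
from scipy.optimize import least_squares
S=lambda x,y:np.array([180+x/6,160+y/6]);T=lambda x,y:np.array([250+x/6,165+y/6])
obs=[ # kind, scene, top
("barL",S(215,300),T(478,372)),("barR",S(232,385),T(488,308)),
("tip",S(246,332),T(457,336)),("keep",S(525,235),T(207,297)),
("gapL",S(430,130),T(228,455)),("gapR",S(545,420),T(265,170)),
("froL",S(265,225),T(382,495)),("froR",S(375,530),T(412,195))]
def pts(p):
    P=p[:3];R=face(p[3]);L=p[4];phi=np.pi-L-.17
    b=bar(L,phi);y=np.array([0,.021,0]);w=.001*0+p[7]
    loc=dict(barL=b+y,barR=b-y,tip=lev(L,.08),keep=np.array([.0665,0,0.004]),
     gapL=np.array([p[5],w,-.028]),gapR=np.array([p[5],-w,-.028]),froL=np.array([p[6],w,-.028]),froR=np.array([p[6],-w,-.028]))
    return {k:P+v@R for k,v in loc.items()}
wt=dict(barL=1,barR=1,tip=1,keep=1,gapL=.5,gapR=.5,froL=.3,froR=.3)
def res(p):
    q=pts(p);return np.concatenate([wt[k]*np.r_[proj("scene",q[k])[0]-a,proj("top",q[k])[0]-b] for k,a,b in obs])
for L0 in(.85,1.1):
  r=least_squares(res,[.5,-.05,.18,1.5,L0,.03,-.07,.09]);p=r.x
  print(p,r.cost,np.degrees(p[3]));
print(np.c_[r.fun.reshape(-1,4)])
q=pts(p);[print(k,q[k]) for k in q]; np.save("fit.npy",p)
J=r.jac;print("sd",np.sqrt(np.diag(np.linalg.inv(J.T@J))))
for cam in("scene","top"):
    for n in("timer","cup_a","pitcher"):
        print(cam,n,[np.round(d["xy"]) for d in robot.regions_of(cam,n)[:2]])
E
```

```text
[ 0.5846 -0.0709  0.1445  1.3891  0.7066  0.0261 -0.0904  0.0848] 18.438024891436022 79.59036825411357Traceback (most recent call last):
  File "<stdin>", line 19, in <module>
    return func(*args, **kwargs)
    result = trf(vector_fun.fun, vector_fun.jac, x0, f0, J0, lb, ub, ftol, xtol,
                 gtol, max_nfev, x_scale, loss_function, tr_solver,
                 tr_options.copy(), verbose, callback=callback_wrapped)
    return trf_no_bounds(
        fun, jac, x0, f0, J0, ftol, xtol, gtol, max_nfev, x_scale,
        loss_function, tr_solver, tr_options, verbose, callback=callback)
    J = jac(x)
    self._update_jac()
    ~~~~~~~~~~~~~~~~^^
    self.J = self.jac_wrapped(xp_copy(self.x), f0=self.f)
             ~~~~~~~~~~~~~~~~^^^^^^^^^^^^^^^^^^^^^^^^^^^^
    J, dct = approx_derivative(
             ~~~~~~~~~~~~~~~~~^
        self.fun,
        ^^^^^^^^^
    ...<2 lines>...
        **self.finite_diff_options,
        ^^^^^^^^^^^^^^^^^^^^^^^^^^^
    )
    ^
    J, _nfev = _dense_difference(fun_wrapped, x0, f0, h,
               ~~~~~~~~~~~~~~~~~^^^^^^^^^^^^^^^^^^^^^^^^
                             use_one_sided, method,
                             ^^^^^^^^^^^^^^^^^^^^^^
                             mf)
                             ^^^
    df = [f_eval - f0 for f_eval in f_evals]
                                    ^^^^^^^
    f = np.atleast_1d(self.fun(x, *self.args, **self.kwargs))
                      ~~~~~~~~^^^^^^^^^^^^^^^^^^^^^^^^^^^^^^
    return np.atleast_1d(self.fun(x))
                         ~~~~~~~~^^^
    return self.f(x, *self.args, **self.kwargs)
           ~~~~~~^^^^^^^^^^^^^^^^^^^^^^^^^^^^^^
  File "<stdin>", line 17, in res
  File "h.py", line 5, in proj
    k=robot.calibration(c);T=np.linalg.inv(np.array(k["cam_to_world"]));K=np.array(k["intrinsics"])
ValueError: time passes only in moves, steps and waits
```

```bash
sed -i 's/^def proj.*/CAL={n:robot.calibration(n) for n in("scene","top")}\n&/; s/k=robot.calibration(c);/k=CAL[c];/' h.py
cat > fit.py <<'E'
from h import *
from scipy.optimize import least_squares
S=lambda x,y:np.array([180+x/6,160+y/6]);T=lambda x,y:np.array([250+x/6,165+y/6])
obs=[("barL",S(215,300),T(478,372)),("barR",S(232,385),T(488,308)),
("tip",S(246,332),T(457,336)),("keep",S(525,235),T(207,297)),
("gapL",S(430,130),T(228,455)),("gapR",S(545,420),T(265,170)),
("froL",S(265,225),T(382,495)),("froR",S(375,530),T(412,195))]
def pts(p):
    P=p[:3];R=face(p[3]);L=p[4];phi=np.pi-L-.17
    b=bar(L,phi);y=np.array([0,.021,0]);w=p[7]
    loc=dict(barL=b+y,barR=b-y,tip=lev(L,.08),keep=np.array([.0665,0,0.004]),
     gapL=np.array([p[5],w,-.028]),gapR=np.array([p[5],-w,-.028]),froL=np.array([p[6],w,-.028]),froR=np.array([p[6],-w,-.028]))
    return {k:P+v@R for k,v in loc.items()}
wt=dict(barL=1,barR=1,tip=1,keep=1,gapL=.5,gapR=.5,froL=.3,froR=.3)
def res(p):
    q=pts(p);return np.concatenate([wt[k]*np.r_[proj("scene",q[k])[0]-a,proj("top",q[k])[0]-b] for k,a,b in obs])
for L0 in(.7,.85,1.0,1.13):
  r=least_squares(lambda x:res(np.r_[x[:4],L0,x[4:]]),[.58,-.07,.15,1.4,.03,-.09,.085]);p=np.r_[r.x[:4],L0,r.x[4:]]
  print(p,r.cost)
  if L0 in(.7,.85): print(r.fun.reshape(-1,4)); q=pts(p);[print(k,q[k]) for k in q]
def tri(a,b):
    f=lambda X:np.r_[proj("scene",X)[0]-a,proj("top",X)[0]-b]
    r=least_squares(f,[.6,-.1,.2]);return r.x,r.cost
for k,a,b in obs: print(k,*tri(a,b))
E
python3 fit.py; python3 -c "
from h import *
print(robot.observe()['time'])"
```

```text
[ 0.5846 -0.0709  0.1449  1.3887  0.7     0.026  -0.0905  0.0848] 18.44394871962907
[[-1.0835  0.5186 -1.6268  0.4581]
 [ 0.2932 -0.6692 -1.4067 -1.0026]
 [ 1.3001  0.9022 -1.9914 -0.0616]
 [-3.4729 -0.8315  1.8874 -1.2525]
 [-0.3606 -0.609  -0.8806 -0.4838]
 [-0.8334  0.3578  0.0732 -0.6928]
 [-0.019  -0.0832 -0.4837 -0.6178]
 [-0.6091 -0.7011  0.219   0.6017]]
barL [ 0.5467 -0.1606  0.1623]
barR [ 0.588  -0.1682  0.1623]
tip [ 0.5702 -0.1493  0.152 ]
keep [ 0.5941 -0.0196  0.1863]
gapL [ 0.508  -0.0188  0.1368]
gapR [ 0.6747 -0.0495  0.1368]
froL [ 0.4907 -0.1127  0.07  ]
froR [ 0.6575 -0.1433  0.07  ]
[ 0.5841 -0.0728  0.1372  1.3968  0.85    0.029  -0.0881  0.0851] 21.529209177675988
[[-0.8607 -0.103  -1.807   0.0573]
 [ 0.6512 -1.2678 -1.6761 -1.4725]
 [ 1.1442  0.6523 -1.8172 -0.3126]
 [-4.1192  0.0293  2.4042 -0.6965]
 [-0.3938 -0.3675 -0.8742 -0.3059]
 [-0.6601  0.5123 -0.1133 -0.5456]
 [-0.0121  0.1164 -0.4697 -0.5788]
 [-0.4802 -0.547   0.1219  0.6249]]
barL [ 0.5475 -0.1592  0.1686]
barR [ 0.5889 -0.1665  0.1686]
tip [ 0.5706 -0.1494  0.1562]
keep [ 0.5931 -0.0214  0.1786]
gapL [ 0.5071 -0.0189  0.1309]
gapR [ 0.6748 -0.0484  0.1309]
froL [ 0.4905 -0.1133  0.0638]
froR [ 0.6582 -0.1428  0.0638]
[ 0.5834 -0.0763  0.1302  1.4041  1.      0.0336 -0.0838  0.0853] 33.274596918666674
[ 0.5827 -0.0804  0.1248  1.4097  1.13    0.0389 -0.0786  0.0855] 53.39512336940773
barL [ 0.5488 -0.1605  0.1712] 1.6970460253193436
barR [ 0.5863 -0.1716  0.1539] 0.47673454179613495
tip [ 0.5692 -0.1528  0.1641] 0.2636537318417606
keep [ 0.5937 -0.0108  0.1634] 0.6724435631820583
gapL [ 0.5069 -0.0207  0.1246] 1.6493585915691396
gapR [ 0.6726 -0.0457  0.1288] 0.979605588324796
froL [ 0.4852 -0.1154  0.0552] 1.2930400019540418
froR [ 0.6658 -0.1413  0.0644] 0.0007415222830984254
0.9
```

```bash
python3 - <<'E'
from h import *
import cv2
out=[]
for n,(x0,y0,w,h) in dict(scene=(207,175,72,54),top=(270,190,72,54)).items():
    im=np.mean([robot.read_camera(n).astype(float) for _ in range(8)],0)
    np.save(f"avg_{n}.npy",im)
    cr=im[y0:y0+h,x0:x0+w]; cr=np.clip((cr-30)*1.6,0,255).astype(np.uint8)
    cv2.imwrite(f"pics/z_{n}.png",cv2.resize(cr,None,fx=11,fy=11,interpolation=cv2.INTER_CUBIC))
E
```

```text
(no output)
```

View pics/z_scene.png

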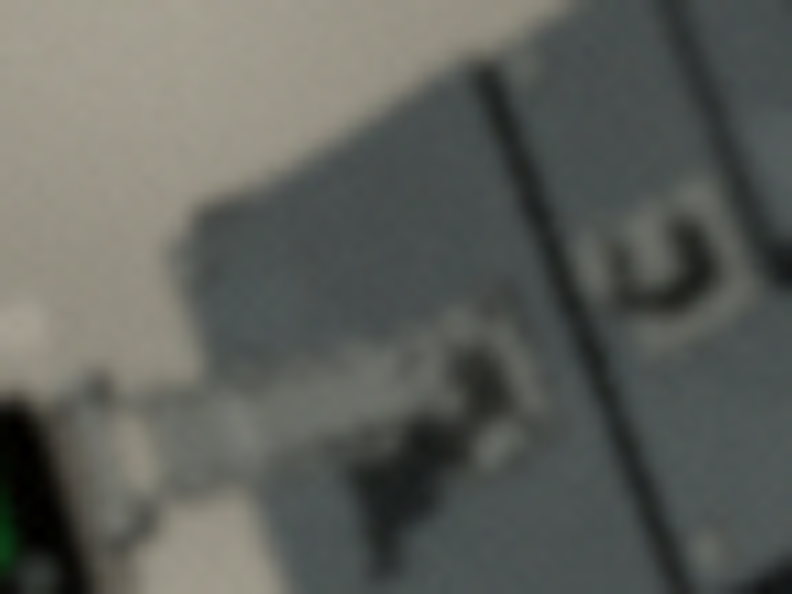

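View pics/z_top.png

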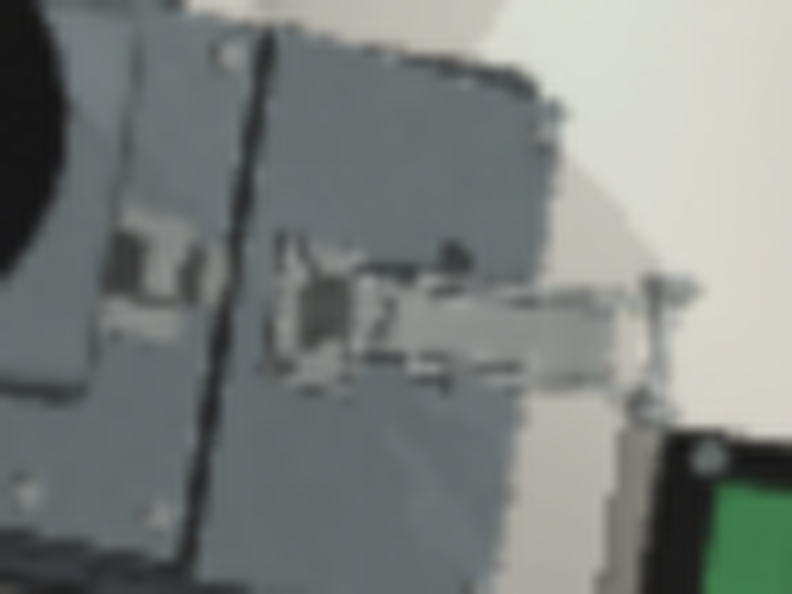

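```bash
cat > fit2.py <<'E'
from h import *
from scipy.optimize import least_squares
S=lambda x,y:np.array([207+(x+.5)/11-.5,175+(y+.5)/11-.5]);T=lambda x,y:np.array([270+(x+.5)/11-.5,190+(y+.5)/11-.5])
S6=lambda x,y:np.array([180+x/6,160+y/6])
obs=[("barL",S(93,388),T(648,405)),("barR",S(138,530),T(675,290)),
("tip",S(160,452),T(614,337)),("lip",S(645,252),T(160,270)),
("gapL",S(485,65),T(188,570)),("gapR",S6(545,420),T(268,35)),
("froL",S(190,225),None),("froR",None,T(545,95)),
("thrL",S6(515,75),T(88,395)),("thrR",S6(588,235),T(140,25))]
def pts(p):
    P=p[:3];R=face(p[3]);L=p[4];phi=np.pi-L-.17
    b=bar(L,phi);y=np.array([0,.021,0]);w=p[7];tu,tn=p[8:10]
    loc=dict(barL=b+y,barR=b-y,tip=lev(L,.08),lip=np.array([.063,0,0.008]),
     gapL=np.array([p[5],w,-.028]),gapR=np.array([p[5],-w,-.028]),froL=np.array([p[6],w,-.028]),froR=np.array([p[6],-w,-.028]),
     thrL=np.array([tu,.055,tn]),thrR=np.array([tu,-.055,tn]))
    return {k:P+v@R for k,v in loc.items()}
wt=dict(barL=1,barR=1,tip=1,lip=1,gapL=.5,gapR=.5,froL=.3,froR=.3,thrL=.5,thrR=.5)
def res(p):
    q=pts(p);o=[]
    for k,a,b in obs:
        if a is not None:o+=list(wt[k]*(proj("scene",q[k])[0]-a))
        else:o+=[0,0]
        if b is not None:o+=list(wt[k]*(proj("top",q[k])[0]-b))
        else:o+=[0,0]
    return np.array(o)
if __name__=="__main__":
  for L0 in(None,.8,.9,1.0,1.1):
    x0=[.58,-.07,.14,1.4,.85,.03,-.09,.085,.08,.02]
    f=(lambda x:res(x)) if L0 is None else (lambda x:np.r_[res(np.r_[x[:4],L0,x[5:]]),x[4]-L0])
    r=least_squares(f,x0,x_scale=.01);p=r.x;print(L0,p,r.cost)
    if L0 in(None,.9):
        J=r.jac;print("sd",np.sqrt(np.diag(np.linalg.inv(J.T@J))))
        print(r.fun[:40].reshape(-1,4));q=pts(p);[print(k,q[k]) for k in q]
    if L0 is None: np.save("fit.npy",p)
E
python3 fit2.py
```

```text
None [ 0.5846 -0.0685  0.1549  1.4004  0.6724  0.0236 -0.09    0.0853  0.1242
  0.0481] 18.724901413005334
sd [0.0012 0.0012 0.0067 0.0137 0.0906 0.0042 0.0099 0.0031 0.0074 0.0107]
[[-0.0155 -0.0147 -0.6032  0.6347]
 [ 0.2924  0.0705 -1.3031 -1.1228]
 [ 1.6202 -0.2326 -1.5407  0.2813]
 [-2.3081 -0.3642  3.1568 -0.8155]
 [-0.1083 -0.6709 -0.1068 -0.604 ]
 [-0.6728 -0.1254  0.059  -0.582 ]
 [ 0.1125  0.2804  0.      0.    ]
 [ 0.      0.     -0.1172  0.1572]
 [-0.6151 -2.0347 -0.528   0.4959]
 [ 0.2375  2.3341 -0.1536  0.2474]]
barL [ 0.5477 -0.1591  0.1696]
barR [ 0.589  -0.1662  0.1696]
tip [ 0.571  -0.1472  0.1598]
lip [ 0.5925 -0.0222  0.1976]
gapL [ 0.5065 -0.0192  0.1455]
gapR [ 0.6746 -0.0481  0.1455]
froL [ 0.4907 -0.1109  0.0803]
froR [ 0.6588 -0.1398  0.0803]
thrL [0.5429 0.0139 0.2655]
thrR [ 0.6513 -0.0048  0.2655]
0.8 [ 0.5842 -0.0699  0.1482  1.4061  0.8     0.0257 -0.0882  0.0857  0.1287
  0.052 ] 21.082141822154096
0.9 [ 0.5839 -0.0717  0.1433  1.4104  0.9     0.0282 -0.0858  0.086   0.1327
  0.0545] 26.856518419647998
sd [0.0012 0.0011 0.0046 0.0132 1.     0.004  0.01
[... 190 characters left out ...]
 -0.3461]
 [-0.4044  0.1973 -0.1896 -0.4309]
 [ 0.1518  0.5499  0.      0.    ]
 [ 0.      0.     -0.2649  0.1644]
 [-0.7379 -2.0415 -0.4766  0.6618]
 [ 0.2916  2.2332 -0.2769  0.4024]]
barL [ 0.5489 -0.1569  0.1793]
barR [ 0.5903 -0.1636  0.1793]
tip [ 0.5717 -0.1474  0.1661]
lip [ 0.5914 -0.0253  0.186 ]
gapL [ 0.5052 -0.0193  0.1366]
gapR [ 0.6751 -0.0467  0.1366]
froL [ 0.4903 -0.1115  0.0712]
froR [ 0.6602 -0.139   0.0712]
thrL [0.542  0.0136 0.2641]
thrR [ 0.6506 -0.004   0.2641]
1.0 [ 0.5835 -0.0742  0.1387  1.4143  1.      0.0315 -0.0826  0.0863  0.1372
  0.0564] 37.12934357860461
1.1 [ 0.5831 -0.0773  0.1344  1.4179  1.1     0.0356 -0.0787  0.0864  0.142
  0.0578] 53.103794490738494
```

```bash
sed -i 's/("lip",S(645,252),T(160,270))/("lip",S(622,262),T(192,275))/' fit2.py; python3 fit2.py; python3 - <<'E'
from fit2 import *
p=np.load("fit.npy")
R=face(p[3])
for L in (.8,.95):
  for u,v,n in((0,0,0),(0,.01,0),(0,-.01,0),(.014,0,-.028),(.0805,0,-.0045),(.063,0,.008)):
    X=p[:3]+np.array([u,v,n])@R
    print((u,v,n),(proj("scene",X)[0]-[207,175])*11,(proj("top",X)[0]-[270,190])*11)
  break
E
```

```text
None [ 0.5838 -0.0713  0.1475  1.4029  0.7552  0.0275 -0.0864  0.0857  0.1304
  0.0518] 9.815799413342786
sd [0.0012 0.0015 0.0062 0.0135 0.0806 0.0043 0.01   0.0031 0.0074 0.0106]
[[-0.5025  0.0822 -0.1748  0.7004]
 [-0.1632  0.1632 -0.9062 -1.0667]
 [ 0.9257  0.0669 -0.9233  0.4311]
 [-1.1262 -0.2542  1.0402 -0.7462]
 [-0.0831 -0.4934 -0.1581 -0.4464]
 [-0.5693  0.0614 -0.0458 -0.4748]
 [ 0.1417  0.3967  0.      0.    ]
 [ 0.      0.     -0.1779  0.1991]
 [-0.6535 -2.0488 -0.5269  0.583 ]
 [ 0.2397  2.2885 -0.1966  0.3363]]
barL [ 0.5474 -0.1604  0.1701]
barR [ 0.5888 -0.1675  0.1701]
tip [ 0.5705 -0.1494  0.159 ]
lip [ 0.5916 -0.025   0.1902]
gapL [ 0.5057 -0.0189  0.1404]
gapR [ 0.6747 -0.0476  0.1404]
froL [ 0.4901 -0.111   0.075 ]
froR [ 0.6591 -0.1396  0.075 ]
thrL [0.5424 0.0139 0.2647]
thrR [ 0.6509 -0.0045  0.2647]
0.8 [ 0.5837 -0.0719  0.1453  1.4049  0.8     0.0284 -0.0856  0.0859  0.132
  0.053 ] 10.033717647090157
0.9 [ 0.5834 -0.0737  0.1404  1.4092  0.9     0.0309 -0.0833  0.0862  0.136
  0.0554] 12.401433885779214
sd [0.0012 0.0011 0.0047 0.0132 1.     0.0041 0.01   
[... 524 characters left out ...]
]
gapR [ 0.675  -0.0467  0.1352]
froL [ 0.4899 -0.1113  0.0697]
froR [ 0.66   -0.1391  0.0697]
thrL [0.5419 0.0137 0.2638]
thrR [ 0.6504 -0.004   0.2638]
1.0 [ 0.583  -0.0762  0.1359  1.4133  1.      0.0342 -0.0801  0.0864  0.1404
  0.0573] 18.221267201385768
1.1 [ 0.5826 -0.0793  0.1317  1.4169  1.1     0.0382 -0.0762  0.0865  0.1452
  0.0586] 28.736011223391866
(0, 0, 0) [447.3247 361.3785] [343.8676 301.5759]
(0, 0.01, 0) [435.2354 328.573 ] [339.1411 333.0332]
(0, -0.01, 0) [459.4726 394.3433] [348.5854 270.1773]
(0.014, 0, -0.028) [545.0809 343.8928] [255.0028 293.49  ]
(0.0805, 0, -0.0045) [681.0216 227.4691] [128.3527 250.9688]
(0.063, 0, 0.008) [604.6122 254.2033] [198.4421 261.792 ]
```

```bash
cat >> h.py <<'E'
def rows(wps,start=None,step=.055,tstep=6.0,jaw=100,dec=2):
    """wps: list of (xyz, yawdeg). prints rows in tool units"""
    o=robot.observe();p,yw=(o["tool_pos"].copy(),np.degrees(o["tool_rot"][2])) if start is None else start
    p=np.array(p,float);out=[]
    for X,Y in wps:
        X=np.array(X,float);Y0=yw
        n=max(1,int(np.ceil(max(np.linalg.norm(X-p)/step,abs(Y-yw)/tstep))))
        for i in range(n,0,-1):
            d=(X-p)/i;a=np.radians(yw);tx=np.array([np.cos(a),np.sin(a),0]);ty=np.array([np.sin(a),-np.cos(a),0])
            t=np.round(np.array([d@tx,d@ty,-d[2]])/.06,dec);w=round((yw-Y)/i/6,dec)
            p=p+.06*(t[0]*tx+t[1]*ty+t[2]*np.array([0,0,-1]));yw-=6*w
            out.append({"jaw":jaw,"travel":t.tolist(),"twist":w})
    for i in range(0,len(out),8):print(json.dumps(out[i:i+8]).replace(" ",""))
    print("end",p,yw)
E
python3 -c "
from h import *
rows([((.36,.18,.29),125),((.44,-.17,.29),80.5),((.555,-.175,.25),80.5)],dec=2)"
```

```text
[{"jaw":100,"travel":[-0.66,-0.56,-0.15],"twist":0.84},{"jaw":100,"travel":[-0.71,-0.5,-0.15],"twist":0.85},{"jaw":100,"travel":[-0.75,-0.43,-0.15],"twist":0.84},{"jaw":100,"travel":[-0.79,-0.37,-0.15],"twist":0.85},{"jaw":100,"travel":[-0.82,-0.29,-0.15],"twist":0.84},{"jaw":100,"travel":[-0.84,-0.22,-0.15],"twist":0.85},{"jaw":100,"travel":[-0.86,-0.15,-0.15],"twist":0.84},{"jaw":100,"travel":[-0.69,-0.28,-0.0],"twist":0.93}]
[{"jaw":100,"travel":[-0.72,-0.21,-0.0],"twist":0.93},{"jaw":100,"travel":[-0.73,-0.14,-0.0],"twist":0.93},{"jaw":100,"travel":[-0.75,-0.07,-0.0],"twist":0.93},{"jaw":100,"travel":[-0.75,0.0,-0.0],"twist":0.92},{"jaw":100,"travel":[-0.74,0.07,-0.0],"twist":0.93},{"jaw":100,"travel":[-0.73,0.15,-0.0],"twist":0.92},{"jaw":100,"travel":[-0.72,0.21,-0.0],"twist":0.93},{"jaw":100,"travel":[0.08,0.64,0.22],"twist":-0.0}]
[{"jaw":100,"travel":[0.08,0.63,0.22],"twist":-0.0},{"jaw":100,"travel":[0.07,0.64,0.22],"twist":-0.0}]
end [ 0.555  -0.1751  0.2501] 80.49590426853506
```

Call:
carry_out:
  series:
    - {"jaw": 100, "travel": [-0.66, -0.56, -0.15], "twist": 0.84}
    - {"jaw": 100, "travel": [-0.71, -0.5, -0.15], "twist": 0.85}
    - {"jaw": 100, "travel": [-0.75, -0.43, -0.15], "twist": 0.84}
    - {"jaw": 100, "travel": [-0.79, -0.37, -0.15], "twist": 0.85}
    - {"jaw": 100, "travel": [-0.82, -0.29, -0.15], "twist": 0.84}
    - {"jaw": 100, "travel": [-0.84, -0.22, -0.15], "twist": 0.85}
    - {"jaw": 100, "travel": [-0.86, -0.15, -0.15], "twist": 0.84}
    - {"jaw": 100, "travel": [-0.69, -0.28, 0], "twist": 0.93}

```text
time: 2.7
tool_pos: [0.3712, 0.1347, 0.2904]
tool_rot: [3.14, 0.001, 2.081]
contact_force: [-0.1, -0.4, 0.8]
opening: 0.0918
```

Call:
carry_out:
  series:
    - {"jaw": 100, "travel": [-0.72, -0.21, 0], "twist": 0.93}
    - {"jaw": 100, "travel": [-0.73, -0.14, 0], "twist": 0.93}
    - {"jaw": 100, "travel": [-0.75, -0.07, 0], "twist": 0.93}
    - {"jaw": 100, "travel": [-0.75, 0, 0], "twist": 0.92}
    - {"jaw": 100, "travel": [-0.74, 0.07, 0], "twist": 0.93}
    - {"jaw": 100, "travel": [-0.73, 0.15, 0], "twist": 0.92}
    - {"jaw": 100, "travel": [-0.72, 0.21, 0], "twist": 0.93}
    - {"jaw": 100, "travel": [0.08, 0.64, 0.22], "twist": 0}

```text
time: 3.7
tool_pos: [0.4785, -0.175, 0.2774]
tool_rot: [3.139, 0.002, 1.399]
contact_force: [0.7, -0.5, 0.4]
opening: 0.0919
```

Call:
carry_out:
  series:
    - {"jaw": 100, "travel": [0, 0, 0], "twist": 0}
    - {"jaw": 100, "travel": [0, 0, 0], "twist": 0}

```text
time: 3.95
tool_pos: [0.4779, -0.1711, 0.2764]
tool_rot: [-3.141, -0.0, 1.406]
contact_force: [-0.7, -0.2, 0.7]
opening: 0.0921
```

```bash
python3 -c "
from h import *
rows([((.5684,-.1635,.235),80.5),((.5684,-.1635,.158),80.5)],dec=2)"
```

```text
[{"jaw":100,"travel":[0.19,0.73,0.35],"twist":0.0},{"jaw":100,"travel":[0.18,0.74,0.34],"twist":0.01},{"jaw":100,"travel":[0.0,-0.0,0.64],"twist":-0.0},{"jaw":100,"travel":[0.0,-0.0,0.64],"twist":-0.0}]
end [ 0.5686 -0.1637  0.1582] 80.4722212750029
```

Call:
carry_out:
  series:
    - {"jaw": 100, "travel": [0.19, 0.73, 0.35], "twist": 0}
    - {"jaw": 100, "travel": [0.18, 0.74, 0.34], "twist": 0}
    - {"jaw": 100, "travel": [0, 0, 0.4], "twist": 0}
    - {"jaw": 100, "travel": [0, 0, 0.3], "twist": 0}
    - {"jaw": 100, "travel": [0, 0, 0.3], "twist": 0}
    - {"jaw": 100, "travel": [0, 0, 0.28], "twist": 0}
    - {"jaw": 100, "travel": [0, 0, 0], "twist": 0}

```text
time: 4.82
tool_pos: [0.568, -0.1635, 0.1581]
tool_rot: [-3.14, -0.0, 1.405]
contact_force: [0.4, -0.5, -0.1]
opening: 0.0917
```

```bash
python3 - <<'E'
from h import *
import cv2
o=[]
for n,(x0,y0,w,h) in dict(scene=(200,165,80,60),top=(275,185,80,60)).items():
    cr=np.clip((np.mean([robot.read_camera(n).astype(float) for _ in range(3)],0)[y0:y0+h,x0:x0+w]-30)*1.6,0,255).astype(np.uint8)
    o.append(cv2.resize(cr,(400,300),interpolation=cv2.INTER_CUBIC))
cv2.imwrite("pics/g1.png",np.vstack(o))
ob=robot.observe();print(ob["time"],ob["tool_pos"])
E
```

```text
5.125 [ 0.5693 -0.1642  0.1593]
```

View pics/g1.png

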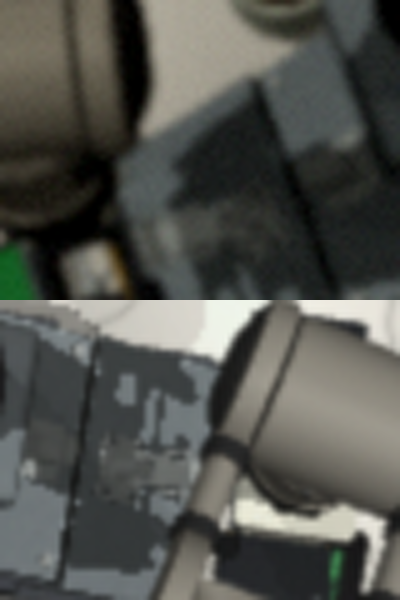

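Call:
carry_out:
  series:
    - {"jaw": 0, "travel": [0, 0, 0], "twist": 0}
    - {"jaw": 0, "travel": [0, 0, 0], "twist": 0}
    - {"jaw": 0, "travel": [0, 0, 0], "twist": 0}
    - {"jaw": 0, "travel": [0, 0, 0], "twist": 0}
  squeeze: 10

```text
time: 5.62
tool_pos: [0.569, -0.1641, 0.1583]
tool_rot: [-3.142, -0.0, 1.405]
contact_force: [0.8, 0.1, 0.4]
opening: 0.0565
```

Call:
carry_out:
  series:
    - {"jaw": 0, "travel": [0, 0, 0], "twist": 0}
    - {"jaw": 0, "travel": [0, 0, 0], "twist": 0}
    - {"jaw": 0, "travel": [0, 0, 0], "twist": 0}

```text
time: 6.0
tool_pos: [0.567, -0.1641, 0.1577]
tool_rot: [-3.137, 0.0, 1.405]
contact_force: [-6.5, -1.0, 1.0]
opening: 0.0459
```

Call:
carry_out:
  series:
    - {"jaw": 0, "travel": [0, -0.03, 0], "twist": 0}
    - {"jaw": 0, "travel": [0, 0, 0], "twist": 0}
    - {"jaw": 0, "travel": [0, 0, 0], "twist": 0}
  squeeze: 35

```text
time: 6.38
tool_pos: [0.5668, -0.1639, 0.1581]
tool_rot: [-3.14, 0.0, 1.405]
contact_force: [-4.4, -1.7, 0.1]
opening: 0.0453
```

```bash
cat >> h.py <<'E'
PF=np.array([.5837,-.0722,.1443]);YAW=1.4055;L0=.82
RF=face(YAW)
def wbar(L,phi): return PF+bar(L,phi)@RF
E
python3 - <<'E'
from h import *
phi0=np.pi-L0-.17
b0=wbar(L0,phi0);o=robot.observe();t=o["tool_pos"];off=t-b0
f=np.array([np.cos(YAW),np.sin(YAW),0])
print("bar",b0,"off f",off@f,"z",off[2],"lat",off@RF[1])
off=np.array([0,0,off[2]])+f*(off@f)
wp=[];prev=b0
for L,ph,n in((1.0,1.3,10),(1.7,.85,7),(1.7,.45,4)):
    Ls,ps=(L0,phi0) if not wp else last
    for i in range(1,n+1): wp.append((Ls+(L-Ls)*i/n,ps+(ph-ps)*i/n))
    last=(L,ph)
cur=b0;out=[]
for L,ph in wp:
    d=wbar(L,ph)-cur
    tr=np.round([d@f/.06,0,-d[2]/.06],2);cur=cur+.06*(tr[0]*f-np.array([0,0,tr[2]]))
    out.append([tr[0],tr[2]])
print(out);print("final tcp",cur+t-b0)
for L,ph in wp[::4]:print(L,ph,wbar(L,ph))
E
```

```text
bar [ 0.5685 -0.1632  0.173 ] off f -0.0009442918809212163 z -0.014819017940228663 lat 0.0016214392527187592
[[np.float64(0.05), np.float64(-0.11)], [np.float64(0.05), np.float64(-0.1)], [np.float64(0.06), np.float64(-0.1)], [np.float64(0.08), np.float64(-0.1)], [np.float64(0.07), np.float64(-0.08)], [np.float64(0.09), np.float64(-0.09)], [np.float64(0.09), np.float64(-0.07)], [np.float64(0.1), np.float64(-0.06)], [np.float64(0.1), np.float64(-0.06)], [np.float64(0.11), np.float64(-0.05)], [np.float64(0.08), np.float64(-0.05)], [np.float64(0.09), np.float64(-0.05)], [np.float64(0.1), np.float64(-0.05)], [np.float64(0.1), np.float64(-0.03)], [np.float64(0.1), np.float64(-0.03)], [np.float64(0.1), np.float64(-0.02)], [np.float64(0.11), np.float64(-0.02)], [np.float64(0.13), np.float64(0.02)], [np.float64(0.13), np.float64(0.04)], [np.float64(0.13), np.float64(0.04)], [np.float64(0.12), np.float64(0.06)]]
final tcp [ 0.5864 -0.0461  0.2127]
0.838 2.066433388230814 [ 0.569  -0.1605  0.1795]
0.9099999999999999 1.7257963267948968 [ 0.5716 -0.1446  0.2026]
0.982 1.3851592653589795 [ 0.5753 -0.1224  0.2191]
1.2999999999999998 1.1071428571428572 [ 0.5791 -0.0999  0.2309]
1.7 0.85 [ 0.5831 -0.0756  0.2371]
1.7 0.45 [ 0.5881 -0.0457  0.2274]
```

Call:
carry_out:
  series:
    - {"jaw": 0, "travel": [0.05, -0.02, -0.11], "twist": 0}
    - {"jaw": 0, "travel": [0.05, 0, -0.1], "twist": 0}
    - {"jaw": 0, "travel": [0.06, 0, -0.1], "twist": 0}
    - {"jaw": 0, "travel": [0.08, 0, -0.1], "twist": 0}
    - {"jaw": 0, "travel": [0, 0, 0], "twist": 0}

```text
time: 7.0
tool_pos: [0.5689, -0.1482, 0.1832]
tool_rot: [3.141, -0.001, 1.406]
contact_force: [1.5, 4.1, -3.6]
opening: 0.0456
```

Call:
carry_out:
  series:
    - {"jaw": 0, "travel": [0.07, 0, -0.08], "twist": 0}
    - {"jaw": 0, "travel": [0.09, 0, -0.09], "twist": 0}
    - {"jaw": 0, "travel": [0.09, 0, -0.07], "twist": 0}
    - {"jaw": 0, "travel": [0.1, 0, -0.06], "twist": 0}
    - {"jaw": 0, "travel": [0.1, 0, -0.06], "twist": 0}
    - {"jaw": 0, "travel": [0.11, 0, -0.05], "twist": 0}
    - {"jaw": 0, "travel": [0, 0, 0], "twist": 0}

```text
time: 7.88
tool_pos: [0.5741, -0.116, 0.2078]
tool_rot: [3.141, 0.0, 1.405]
contact_force: [2.8, 1.5, -7.4]
opening: 0.0455
```

Call:
carry_out:
  series:
    - {"jaw": 0, "travel": [0.08, 0, -0.05], "twist": 0}
    - {"jaw": 0, "travel": [0.09, 0, -0.05], "twist": 0}
    - {"jaw": 0, "travel": [0.1, 0, -0.05], "twist": 0}
    - {"jaw": 0, "travel": [0.1, 0, -0.03], "twist": 0}
    - {"jaw": 0, "travel": [0.1, 0, -0.03], "twist": 0}
    - {"jaw": 0, "travel": [0.1, 0, -0.02], "twist": 0}
    - {"jaw": 0, "travel": [0.11, 0, -0.02], "twist": 0}
    - {"jaw": 0, "travel": [0, 0, 0], "twist": 0}

```text
time: 8.88
tool_pos: [0.5809, -0.0757, 0.2227]
tool_rot: [3.141, 0.0, 1.406]
contact_force: [2.4, -1.8, -6.7]
opening: 0.0456
```

```bash
python3 - <<'E'
from h import *
import cv2
o=[]
for n,(x0,y0,w,h) in dict(scene=(200,165,80,60),top=(275,185,80,60)).items():
    cr=np.clip((np.mean([robot.read_camera(n).astype(float) for _ in range(4)],0)[y0:y0+h,x0:x0+w]-20)*2,0,255).astype(np.uint8)
    o.append(cv2.resize(cr,(400,300),interpolation=cv2.INTER_CUBIC))
cv2.imwrite("pics/g2.png",np.vstack(o))
for L in(1.3,1.7):
    X=PF+lev(L,.08)@RF;print(L,(proj("scene",X)[0]-[200,165])*5,(proj("top",X)[0]-[275,185])*5+[0,300])
E
```

```text
1.3 [129.6319 226.7333] [228.6916 468.1539]
1.7 [166.9472 201.7233] [194.5051 459.0727]
```

View pics/g2.png

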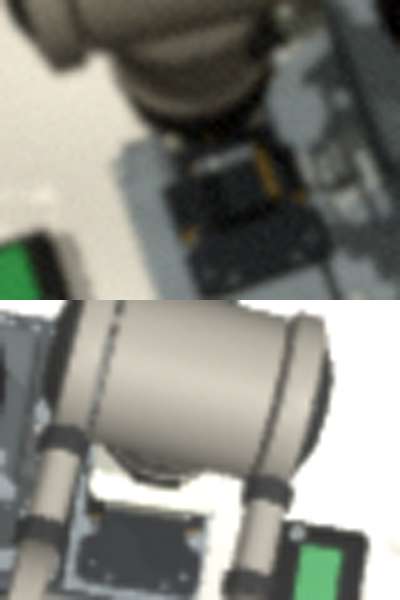

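Call:
carry_out:
  series:
    - {"jaw": 0, "travel": [0.13, 0, 0.02], "twist": 0}
    - {"jaw": 0, "travel": [0.13, 0, 0.04], "twist": 0}
    - {"jaw": 0, "travel": [0.13, 0, 0.04], "twist": 0}
    - {"jaw": 0, "travel": [0.12, 0, 0.06], "twist": 0}
    - {"jaw": 0, "travel": [0, 0, 0], "twist": 0}

```text
time: 9.9
tool_pos: [0.586, -0.0453, 0.2127]
tool_rot: [3.142, -0.0, 1.406]
contact_force: [2.3, -1.6, -3.5]
opening: 0.0457
```

Call:
carry_out:
  series:
    - {"jaw": 100, "travel": [0, 0, 0], "twist": 0}
    - {"jaw": 100, "travel": [0, 0, 0], "twist": 0}
    - {"jaw": 100, "travel": [0, 0, 0], "twist": 0}
    - {"jaw": 100, "travel": [0, 0, -0.5], "twist": 0}
    - {"jaw": 100, "travel": [0, 0, -0.8], "twist": 0}
    - {"jaw": 100, "travel": [-1, 0, -0.2], "twist": 0}
    - {"jaw": 100, "travel": [-1, 0, 0], "twist": 0}
    - {"jaw": 100, "travel": [-1, 0, 0], "twist": 0}

```text
time: 10.9
tool_pos: [0.5556, -0.2249, 0.3035]
tool_rot: [3.141, -0.0, 1.406]
contact_force: [0.2, 0.4, -0.2]
opening: 0.0918
```

Call:
carry_out:
  series:
    - {"jaw": 0, "travel": [0, -1, 0], "twist": 0}
    - {"jaw": 0, "travel": [0, -1, 0], "twist": 0}

```text
time: 11.15
tool_pos: [0.436, -0.2042, 0.3017]
tool_rot: [-3.14, -0.001, 1.403]
contact_force: [0.2, -0.8, 0.5]
opening: 0.0765
```

```bash
cat > look.py <<'E'
from h import *
import cv2,sys
o=[]
for n,(x0,y0,w,h) in dict(scene=(205,172,80,60),top=(265,185,80,60)).items():
    im=np.mean([robot.read_camera(n).astype(float) for _ in range(5)],0)
    cr=np.clip((im[y0:y0+h,x0:x0+w]-30)*1.6,0,255).astype(np.uint8)
    o.append(cv2.resize(cr,(600,450),interpolation=cv2.INTER_CUBIC)[:,:])
o=np.hstack([cv2.resize(a[:, :],(400,300)) if 0 else a for a in o]);o=cv2.resize(o,(800,300))if 0 else o
# stack vertically, each 400x300*... keep 800x600 cap
cv2.imwrite(sys.argv[1],cv2.resize(np.hstack([o[:,:600][:, 75:475],o[:,600:][:,75:475]]),(800,450)))
print("disp = (px-origin)*7.5 ; minus 75 (+400 for top)")
def d(n,X):
    q=(proj(n,X)[0]-dict(scene=[205,172],top=[265,185])[n]+.5)*7.5-[75,0];return q+([400,0] if n=="top" else [0,0])
for L in(0,.26,1.0,1.4,1.5,1.7,1.9):
    X=PF+lev(L,.08)@RF;print("tip",L,d("scene",X),d("top",X))
for u in(.0665,.0725,.076):
  for v in(-.023,.023):
    X=PF+np.array([u,v,0])@RF;print("bar",u,v,d("scene",X),d("top",X))
E
python3 look.py pics/r1.png
```

```text
disp = (px-origin)*7.5 ; minus 75 (+400 for top)
tip 0 [104.7889 362.1552] [733.588  279.6754]
tip 0.26 [ 77.2807 358.1532] [757.7934 278.7561]
tip 1.0 [ 61.9131 317.3086] [769.1274 265.1488]
tip 1.4 [ 97.3128 282.0755] [736.0701 252.6536]
tip 1.5 [110.6079 272.6587] [723.8666 249.2487]
tip 1.7 [141.6708 253.8349] [695.5076 242.359 ]
tip 1.9 [177.5259 235.7679] [662.9163 235.6264]
bar 0.0665 -0.023 [392.8378 252.7159] [494.2521 169.4258]
bar 0.0665 0.023 [352.2401 148.1045] [478.8453 270.3359]
bar 0.0725 -0.023 [404.5632 245.7689] [483.553  166.7046]
bar 0.0725 0.023 [363.7382 140.9939] [468.0615 267.8483]
bar 0.076 -0.023 [411.4285 241.7014] [477.2879 165.1112]
bar 0.076 0.023 [370.47   136.8308] [461.7466 266.3917]
```

View pics/r1.png

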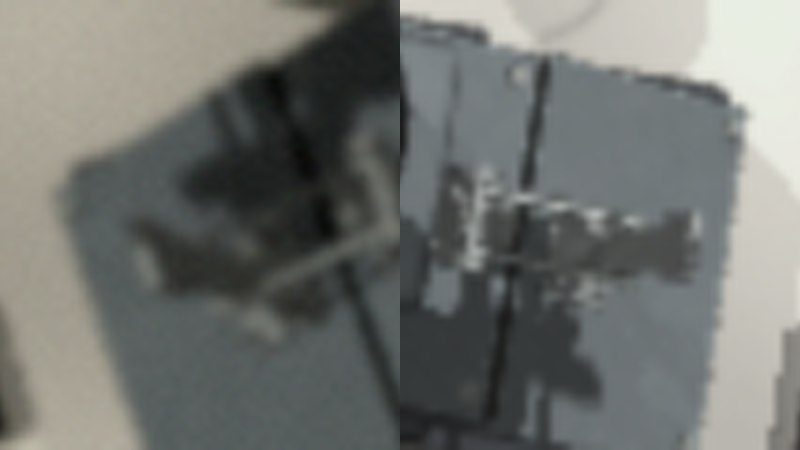

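```bash
cat > push.py <<'E'
from h import *
f=np.array([np.cos(YAW),np.sin(YAW),0])
def C(L,hw=.0095,t=.0025):
    # TCP (h,z rel pivot) with finger bottom just touching lever at angle L
    e=L-.611; r=.068 if e>0 else .068-.0
    r=.068+.006*np.clip((1.7-L)/1.1,0,1)
    if e<=0: r=.074-.019
    P=r*np.array([-np.cos(e),np.sin(e)])+t*np.array([np.sin(e),np.cos(e)])
    return P+np.array([hw if e>0 else -hw,0])
base=PF+.002*RF[1]
def W(h,z): return base+f*h+np.array([0,0,z])
E
python3 - <<'E'
from push import *
rows([(W(-.006,.155),80.5),(W(-.006,.056),80.5)],jaw=0)
for L in(1.7,1.6,1.4,1.2,1,.8,.62,.6,.4,.2,0,-.1):print(L,C(L),W(*C(L)))
E
```

```text
[{"jaw":0,"travel":[0.61,0.5,0.01],"twist":0.0},{"jaw":0,"travel":[0.62,0.5,0.02],"twist":0.0},{"jaw":0,"travel":[0.61,0.5,0.01],"twist":0.0},{"jaw":0,"travel":[0.62,0.49,0.02],"twist":0.01},{"jaw":0,"travel":[-0.0,0.0,0.82],"twist":-0.0},{"jaw":0,"travel":[-0.0,0.0,0.83],"twist":-0.0}]
end [ 0.5806 -0.0777  0.2001] 80.47370183428198
1.7 [-0.0198  0.0614] [ 0.5785 -0.0914  0.2057]
1.6 [-0.0261  0.0586] [ 0.5774 -0.0976  0.2029]
1.4 [-0.0378  0.0512] [ 0.5755 -0.1091  0.1955]
1.2 [-0.0479  0.0414] [ 0.5738 -0.1191  0.1857]
1 [-0.056   0.0296] [ 0.5725 -0.1271  0.1739]
0.8 [-0.0616  0.0162] [ 0.5716 -0.1327  0.1605]
0.62 [-0.0644  0.0032] [ 0.5711 -0.1354  0.1475]
0.6 [-0.0645  0.0019] [ 0.5711 -0.1355  0.1462]
0.4 [-0.0638 -0.0091] [ 0.5712 -0.1348  0.1352]
0.2 [-0.0609 -0.0197] [ 0.5717 -0.132   0.1246]
0 [-0.056  -0.0295] [ 0.5725 -0.1271  0.1148]
-0.1 [-0.0528 -0.034 ] [ 0.573  -0.124   0.1103]
```

Call:
carry_out:
  series:
    - {"jaw": 0, "travel": [0.61, 0.5, 0.01], "twist": 0}
    - {"jaw": 0, "travel": [0.62, 0.5, 0.02], "twist": 0}
    - {"jaw": 0, "travel": [0.61, 0.5, 0.01], "twist": 0}
    - {"jaw": 0, "travel": [0.62, 0.49, 0.02], "twist": 0}
    - {"jaw": 0, "travel": [0, 0, 0], "twist": 0}
    - {"jaw": 0, "travel": [0, 0, 0], "twist": 0}
    - {"jaw": 0, "travel": [0, 0, 0.82], "twist": 0}
    - {"jaw": 0, "travel": [0, 0, 0.83], "twist": 0}

```text
time: 12.65
tool_pos: [0.5796, -0.0789, 0.2]
tool_rot: [3.139, 0.0, 1.403]
contact_force: [0.6, -0.8, -0.2]
opening: 0.0005
```

```bash
python3 - <<'E'
from push import *
print(robot.observe()["tool_pos"],robot.observe()["opening"],robot.observe()["contact_force"])
rows([(W(*C(L)),80.5) for L in(1.7,1.6,1.5,1.4,1.3,1.2,1.1,1.0,.9,.8,.71,.62,.5,.4,.3,.2,.1,0,-.1)],jaw=0)
E
```

```text
[ 0.5796 -0.0789  0.2   ] 0.00049028923344762 [ 0.6258 -0.7984 -0.1769]
[{"jaw":0,"travel":[-0.21,0.02,-0.09],"twist":-0.02},{"jaw":0,"travel":[-0.1,-0.0,0.04],"twist":0.0},{"jaw":0,"travel":[-0.1,-0.0,0.06],"twist":0.0},{"jaw":0,"travel":[-0.1,-0.0,0.07],"twist":0.0},{"jaw":0,"travel":[-0.09,-0.0,0.07],"twist":0.0},{"jaw":0,"travel":[-0.08,-0.0,0.09],"twist":0.0},{"jaw":0,"travel":[-0.07,-0.0,0.09],"twist":0.0},{"jaw":0,"travel":[-0.06,-0.0,0.11],"twist":0.0}]
[{"jaw":0,"travel":[-0.05,-0.0,0.11],"twist":0.0},{"jaw":0,"travel":[-0.05,-0.0,0.11],"twist":0.0},{"jaw":0,"travel":[-0.02,-0.0,0.11],"twist":0.0},{"jaw":0,"travel":[-0.02,-0.0,0.11],"twist":0.0},{"jaw":0,"travel":[-0.0,-0.0,0.11],"twist":0.0},{"jaw":0,"travel":[0.01,-0.0,0.09],"twist":0.0},{"jaw":0,"travel":[0.02,-0.0,0.09],"twist":0.0},{"jaw":0,"travel":[0.03,-0.0,0.09],"twist":0.0}]
[{"jaw":0,"travel":[0.03,-0.0,0.08],"twist":0.0},{"jaw":0,"travel":[0.05,-0.0,0.08],"twist":0.0},{"jaw":0,"travel":[0.05,-0.0,0.08],"twist":0.0}]
end [ 0.5732 -0.1241  0.11  ] 80.52904104112285
```

Call:
carry_out:
  series:
    - {"jaw": 0, "travel": [-0.21, 0.02, -0.09], "twist": 0}
    - {"jaw": 0, "travel": [-0.1, 0, 0.04], "twist": 0}
    - {"jaw": 0, "travel": [-0.1, 0, 0.06], "twist": 0}
    - {"jaw": 0, "travel": [-0.1, 0, 0.07], "twist": 0}
    - {"jaw": 0, "travel": [-0.09, 0, 0.07], "twist": 0}
    - {"jaw": 0, "travel": [-0.08, 0, 0.09], "twist": 0}

```text
time: 13.4
tool_pos: [0.5743, -0.1185, 0.1858]
tool_rot: [3.141, 0.0, 1.405]
contact_force: [0.4, -0.0, 0.3]
opening: 0.0005
```

Call:
carry_out:
  series:
    - {"jaw": 0, "travel": [-0.07, 0, 0.09], "twist": 0}
    - {"jaw": 0, "travel": [-0.06, 0, 0.11], "twist": 0}
    - {"jaw": 0, "travel": [0, 0, 0], "twist": 0}

```text
time: 13.78
tool_pos: [0.5726, -0.1259, 0.173]
tool_rot: [-3.14, -0.0, 1.405]
contact_force: [0.5, 0.4, 0.3]
opening: 0.0004
```

```bash
python3 look.py pics/r2.png
```

```text
disp = (px-origin)*7.5 ; minus 75 (+400 for top)
tip 0 [104.7889 362.1552] [733.588  279.6754]
tip 0.26 [ 77.2807 358.1532] [757.7934 278.7561]
tip 1.0 [ 61.9131 317.3086] [769.1274 265.1488]
tip 1.4 [ 97.3128 282.0755] [736.0701 252.6536]
tip 1.5 [110.6079 272.6587] [723.8666 249.2487]
tip 1.7 [141.6708 253.8349] [695.5076 242.359 ]
tip 1.9 [177.5259 235.7679] [662.9163 235.6264]
bar 0.0665 -0.023 [392.8378 252.7159] [494.2521 169.4258]
bar 0.0665 0.023 [352.2401 148.1045] [478.8453 270.3359]
bar 0.0725 -0.023 [404.5632 245.7689] [483.553  166.7046]
bar 0.0725 0.023 [363.7382 140.9939] [468.0615 267.8483]
bar 0.076 -0.023 [411.4285 241.7014] [477.2879 165.1112]
bar 0.076 0.023 [370.47   136.8308] [461.7466 266.3917]
```

View pics/r2.png

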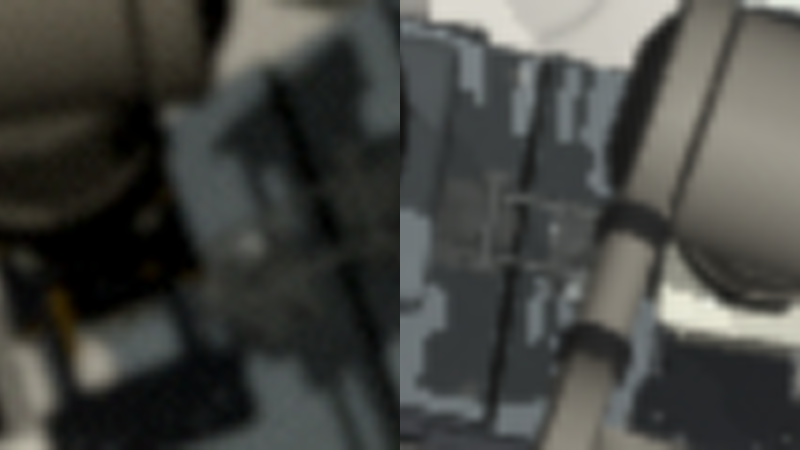

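Call:
carry_out:
  series:
    - {"jaw": 0, "travel": [-0.05, 0, 0.11], "twist": 0}
    - {"jaw": 0, "travel": [-0.05, 0, 0.11], "twist": 0}
    - {"jaw": 0, "travel": [-0.02, 0, 0.11], "twist": 0}
    - {"jaw": 0, "travel": [-0.02, 0, 0.11], "twist": 0}
    - {"jaw": 0, "travel": [0, 0, 0], "twist": 0}

```text
time: 14.9
tool_pos: [0.5712, -0.134, 0.1467]
tool_rot: [-3.14, -0.001, 1.405]
contact_force: [0.3, -0.4, -0.1]
opening: 0.0002
```

Call:
carry_out:
  series:
    - {"jaw": 0, "travel": [0, 0, 0.11], "twist": 0}
    - {"jaw": 0, "travel": [0.01, 0, 0.09], "twist": 0}
    - {"jaw": 0, "travel": [0.02, 0, 0.09], "twist": 0}

```text
time: 15.28
tool_pos: [0.572, -0.1325, 0.1298]
tool_rot: [3.141, 0.0, 1.405]
contact_force: [-0.9, -3.1, 3.3]
opening: 0.0005
```

Call:
carry_out:
  series:
    - {"jaw": 0, "travel": [0.03, 0, 0.09], "twist": 0}
    - {"jaw": 0, "travel": [0.03, 0, 0.08], "twist": 0}
    - {"jaw": 0, "travel": [0.05, 0, 0.08], "twist": 0}

```text
time: 15.65
tool_pos: [0.5727, -0.1251, 0.1143]
tool_rot: [-3.14, -0.001, 1.405]
contact_force: [-0.2, -0.2, -0.1]
opening: 0.0002
```

Call:
carry_out:
  series:
    - {"jaw": 0, "travel": [0, 0, 0], "twist": 0}

```text
time: 15.78
tool_pos: [0.5726, -0.125, 0.1143]
tool_rot: [-3.14, -0.001, 1.405]
contact_force: [0.5, -0.5, -0.2]
opening: 0.0007
```

Call:
carry_out:
  series:
    - {"jaw": 0, "travel": [0, 0, 0.06], "twist": 0}
    - {"jaw": 0, "travel": [0, 0, 0], "twist": 0}

```text
time: 16.02
tool_pos: [0.5728, -0.1257, 0.1112]
tool_rot: [-3.141, -0.0, 1.405]
contact_force: [0.6, 0.2, 0.7]
opening: 0.0004
```

Call:
carry_out:
  series:
    - {"jaw": 0, "travel": [0, 0, 0.05], "twist": 0}
    - {"jaw": 0, "travel": [0, 0, 0], "twist": 0}

```text
time: 16.27
tool_pos: [0.5733, -0.1261, 0.109]
tool_rot: [3.14, 0.0, 1.405]
contact_force: [-0.5, -0.4, 3.5]
opening: 0.0008
```

Contact with the closed stop; one firmer press, then withdraw and look.

Call:
carry_out:
  series:
    - {"jaw": 0, "travel": [0, 0, 0.05], "twist": 0}
    - {"jaw": 0, "travel": [0, 0, 0], "twist": 0}

```text
time: 16.52
tool_pos: [0.5738, -0.1266, 0.1078]
tool_rot: [3.138, 0.001, 1.405]
contact_force: [-4.0, -0.6, 14.3]
opening: 0.0002
```

Call:
carry_out:
  series:
    - {"jaw": 0, "travel": [-0.1, 0, -0.6], "twist": 0}
    - {"jaw": 0, "travel": [-0.3, 0, -0.9], "twist": 0}
    - {"jaw": 0, "travel": [-0.6, 0, -0.7], "twist": 0}
    - {"jaw": 0, "travel": [-0.6, -0.7, -0.4], "twist": 0}
    - {"jaw": 0, "travel": [-0.2, -0.95, 0], "twist": 0}
    - {"jaw": 0, "travel": [-0.2, -0.95, 0], "twist": 0}
    - {"jaw": 0, "travel": [0, 0, 0], "twist": 0}

```text
time: 17.4
tool_pos: [0.3961, -0.218, 0.2615]
tool_rot: [-3.14, -0.0, 1.402]
contact_force: [0.7, -1.0, 0.2]
opening: 0.0
```

```bash
python3 look.py pics/r3.png | head -3; python3 - <<'E'
from h import *
import cv2
a=robot.read_camera("scene");b=robot.read_camera("top");np.save("avg_end.npy",b)
cv2.imwrite("pics/end.png",np.vstack([cv2.resize(a,(400,300)),cv2.resize(b,(400,300))]))
o=robot.observe();print(o["time"],o["tool_pos"],o["contact_force"])
E
```

```text
disp = (px-origin)*7.5 ; minus 75 (+400 for top)
tip 0 [104.7889 362.1552] [733.588  279.6754]
tip 0.26 [ 77.2807 358.1532] [757.7934 278.7561]
18.0 [ 0.3996 -0.2183  0.2613] [ 0.8938 -0.4011  0.0427]
```

View pics/r3.png

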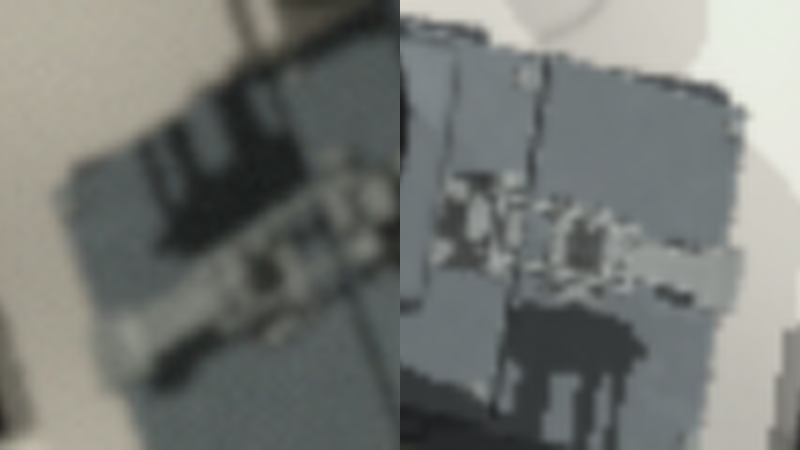

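View pics/end.png

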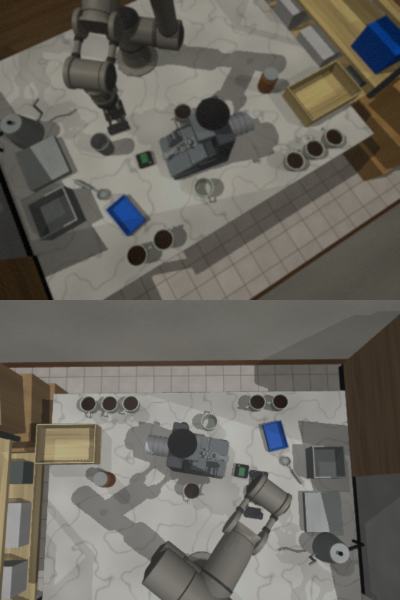

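```bash
python3 -c "
from h import *
print(robot.hand_in())"
```

```text
the job is handed in; nothing more can be done
None
```

The latch is closed and the job is handed in at about 18 s on the robot's clock. I pinched the bail's rollers and pulled the bail up-slope, which brought the lever to about 1.7 rad. I then released the bail so its bar dropped behind the keeper, and pressed the lever down past centre with shut fingers.

What my last checks showed:
- **Closing force:** pushing the lever met a peak of about 4.6 N near 0.3 rad, which then fell to zero, as expected going over centre. A final press met the closed stop at about 14 N.
- **Lever:** with the arm withdrawn, the picture shows it lying flat, with its tip within about 1 pixel of where it should be when closed.
- **Cover and bail:** the gap at the cover edge is clearly narrower than before, and the bail sits at the keeper. I judged both by eye, without measuring the cover's travel.
- **Surroundings:** the cups and the other things look unmoved, and the arm is clear of everything, with force readings at noise level.

One check disagreed early on. My first reading of the keeper did not fit the geometry by about 9 mm, so I re-identified its lip in the picture. Part-way through closing, the force also read near zero, so the hook was only confirmed by the later closing force and the narrowed gap.

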